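Clamp the glass of the sloping light desk evenly

ROBOT

A 6-joint arm with a two-finger parallel gripper is mounted at the origin on the work surface. World frame = base frame: x ahead of the robot, y to its left, z up, the work surface at z = 0. Lengths are in mm, angles in degrees, forces in N, time in s.
With the tool pointing down it reaches from about 300 to 850 mm from the base axis. Payload 4.2 kg.
Tool frame: the origin (TCP) lies on the centre line of the jaws, within the pads' length; the fingertips stand 14 mm ahead of it and the grasp point (between the pads) lies 5 mm behind it; z points along the fingers, y is the line along which they close (so a half turn about z gives the same grasp; the last joint's range is limited). The gripper opens to 91 mm and grips with 3 to 60 N. Pads are 32 mm wide; open, the fingers measure 118 mm over their backs; the gripper's body (76 mm by 178 mm) begins 60 mm behind the grasp point.
Start: joints at [67.494, 18.312, 89.639, -0, 72.044, -1.146], TCP at [209.432, 535.518, 227.976] pointing down, gripper open.
Joint ranges: [-177.97, 177.97], [-48.28, 115.42], [12.27, 149.76], [-77.06, 257.06], [2.81, 150.46], [-146.56, 146.56]. Speed limits (degrees/s): [147.25, 147.25, 180, 180, 180, 180].

INTERFACE

Orientations are given as [roll, pitch, yaw] about the fixed x, y, z axes, in that order (R = Rz(yaw) Ry(pitch) Rx(roll)).
In Python, from workcell import env gives the robot as it stands.
- The arm moves only by the tool arm_command, never from a script. Its argument "motion" is a list of rows, each an object with "offset": the shift along the tool's x, y, z in m, a list of three; "spin": the turn about the tool's z in rad. In form: [{"offset": [tx, ty, tz], "spin": spin}, ...]. A call has 1 to 5 rows; each row shifts and turns the commanded pose from where the row before left it, along the tool's axes as they then stand; what a row does not reach is not made up. A row lasts 1/8 s, in which the tool goes at most 62.5 mm and 10.7 degrees, less where a joint would pass 70% of its speed; a pose out of reach is approached as far as the arm can. A call with a gripper value outside its range is refused whole. "jaw" is the finger opening in m, from 0 to 0.0912, set as the call begins (left out, the last holds). The fingers move at their own pace and stop on an object; "newtons" is the grip in N (left out, the last holds). Time passes only in rows, so rows that do not move let the fingers close. It gives the time, the measured TCP pose, the force, the opening and the grip force at its end, in the units of the state.
- env.state(): the state, without advancing time (a new reading comes with each control period).
- env.grab_frame(name): name is "scene" or "top"; returns (picture, depth): 400x640x3 uint8, blue, green, red; 400x640 float32, mm along the optical axis (not along the pixel's ray), 0 where there is no reading.
- env.camera_model(name): a dict with "fx", "fy", "cx", "cy" (pixels), "eye" and "rotation" of the camera in the world. Camera axes: x right, y down, z forward; pixel columns grow to the right and rows downward; lengths in mm; the calibration is good to about 2 mm. A picture is of the moment at which its call begins. camera_model takes no time and is no camera call.
- env.job_done(): hands the job in; it is judged then, once.
Trained networks look in the newest picture that a camera, given by its name, has taken for a name from the list of things; names that differ only in an ending like _2 or _b are one class to them, and where a whole thing is asked for, a point or a joint stands for the part that bears it (a point fixed in the world has none). Each returns a list of dicts, best first, with "score" (0 to 1); they miss things now and then, are a little off and sometimes report something else, mostly with a low value. They report only what shows in the picture. A call takes as long as a camera call.
- env.boxes_of(camera, target): "bbox" ([left, top, right, bottom] in pixels, round what is visible of it).
- env.pinpoint(camera, target): "location" ([column, row] in pixels: a listed point, or the origin of a listed thing).
The state is a dict: "time_s": time; "qpos": joint angles; "qvel": joint speeds; "effort": joint torques, N m; "ee_pos": TCP position; "ee_rot": TCP orientation; "force": force on the tool from outside, world axes, zero at the start; "torque": the same for the moment, N m; "gripper_width": finger opening in mm; "gripper_force": force on a finger pad.
Only numpy, scipy, OpenCV 4.12 (cv2) and the standard library are available. Lean on these libraries where they do the work, as an engineer would, in place of code of your own. Each camera call takes 0.05 s, during which the arm holds its last target. There are 200 camera calls.

TASK

Slide the glass of the sloping light desk down until it rests fully on the ledge, with the clamps still slack. Then tighten its four corner clamps clockwise, crosswise from corner to opposite corner so that the glass is not strained: first give every one about half of its turn, and only then go round crosswise again and bring each one up fully tight, its red handle pointing straight up the slope. Leave the jar, tub, tape and tin beside the desk where they are.

Things in the scene. Friction and masses are not known exactly. Their poses are not given: they have to be found in the camera images.
- board: Fixed board of a wooden light desk, 350 mm wide, 306 mm up the slope, pitched 30 degrees, facing up and towards the robot. Origin on its face, 115 mm above the bench, midway between the four clamps; x up the slope (away from the robot), y left, z straight out of the face. Ledge 12 mm high across it at x = -122 mm. Apart from handles and rail, nothing stands over 13 mm above the face.
- glass (a joint): Slide of the glass sheet (6 mm thick, 232 up the slope by 216 mm wide) on the board, in m, growing down the slope: 0 is 35 mm too high, 0.035 is home on the ledge (hard stop). Starts between 0 and 0.018; stays put by itself, takes about 4 N to move down. The steel clamp straps lie over its side edges without hindering it.
- glass_rail (a point): Middle of the aluminium finger rail on the upper edge of the glass: a bar 110 mm long across the board (y), 12 mm thick along the slope (x), standing 8 to 32 mm above the board's face; this point is 24 mm above the face. Axes as the board. Pinch it across its 12 mm or push on its upper side.
- clamp_upper_left (a joint): Turn of the upper left clamp screw in rad: 0 is slack, it grows clockwise as one looks onto the board, 1.7 is tight (hard stop). Starts between 0 and 0.2 and stays where it is left; it takes about 0.06 N m to turn.
- clamp_upper_left_grip (a point): Middle of the red T-handle of the upper left clamp (board x +75, y +140 mm): a bar 60 mm long, 14 wide, 20 high, 30 to 50 mm above the board's face, this point at 40 mm; it turns about the board's z. Frame turns with the handle: x along the bar, z out of the board. Tight, the bar points straight up the slope; slack, 1.7 rad anticlockwise of that.
- clamp_upper_right (a joint): Turn of the upper right clamp screw in rad: 0 is slack, it grows clockwise as one looks onto the board, 1.7 is tight (hard stop). Starts between 0 and 0.2 and stays where it is left; it takes about 0.06 N m to turn.
- clamp_upper_right_grip (a point): Middle of the red T-handle of the upper right clamp (board x +75, y -140 mm): a bar 60 mm long, 14 wide, 20 high, 30 to 50 mm above the board's face, this point at 40 mm; it turns about the board's z. Frame turns with the handle: x along the bar, z out of the board. Tight, the bar points straight up the slope; slack, 1.7 rad anticlockwise of that.
- clamp_lower_right (a joint): Turn of the lower right clamp screw in rad: 0 is slack, it grows clockwise as one looks onto the board, 1.7 is tight (hard stop). Starts between 0 and 0.2 and stays where it is left; it takes about 0.06 N m to turn.
- clamp_lower_right_grip (a point): Middle of the red T-handle of the lower right clamp (board x -75, y -140 mm): a bar 60 mm long, 14 wide, 20 high, 30 to 50 mm above the board's face, this point at 40 mm; it turns about the board's z. Frame turns with the handle: x along the bar, z out of the board. Tight, the bar points straight up the slope; slack, 1.7 rad anticlockwise of that.
- clamp_lower_left (a joint): Turn of the lower left clamp screw in rad: 0 is slack, it grows clockwise as one looks onto the board, 1.7 is tight (hard stop). Starts between 0 and 0.2 and stays where it is left; it takes about 0.06 N m to turn.
- clamp_lower_left_grip (a point): Middle of the red T-handle of the lower left clamp (board x -75, y +140 mm): a bar 60 mm long, 14 wide, 20 high, 30 to 50 mm above the board's face, this point at 40 mm; it turns about the board's z. Frame turns with the handle: x along the bar, z out of the board. Tight, the bar points straight up the slope; slack, 1.7 rad anticlockwise of that.
- paint_jar: Bystander: jar of orange paint with a white cap, 60 mm across, 90 mm high, standing on the bench; origin under its centre.
- gesso_tub: Bystander: open white tub, 76 mm across, 75 mm high, standing on the bench; origin under its centre.
- tape_roll: Bystander: yellow roll of masking tape, 90 mm across, 25 mm high, lying on the bench; origin under its centre.
- medium_tin: Bystander: tin with a blue band, 64 mm across, 80 mm high, standing on the bench; origin under its centre.

How it is judged (in metres and radians):
On the way, in this order (a step that is already met when the one before it is completed fails the run):
1. the glass is home on the ledge (within 2.5 mm) while all four clamps are still slack (turned less than 0.4 rad) (value of joint glass above 0.0325 m and value of joint each of clamp_upper_left, clamp_upper_right, clamp_lower_right, clamp_lower_left below 0.4 rad), for 0.2 s.
2. first pass done: every clamp turned at least 0.45 rad and none beyond 1.3 rad (value of joint clamp_upper_left between 0.45 and 1.3 rad and value of joint clamp_upper_right between 0.45 and 1.3 rad and value of joint clamp_lower_right between 0.45 and 1.3 rad and value of joint clamp_lower_left between 0.45 and 1.3 rad), for 0.1 s.
3. second pass done: every clamp tight (turned at least 1.5 of 1.7 rad) (value of joint each of clamp_upper_left, clamp_upper_right, clamp_lower_right, clamp_lower_left above 1.5 rad), for 0.2 s.
At the end, for the whole second after the job is handed in: The glass rests on the ledge (within 2.5 mm), all four clamps are turned at least 1.5 of 1.7 rad, i.e. their handles are within 0.2 rad of straight up the slope, and each of the four bystanders is within 20 mm of where it stood (all of step 3 and value of joint glass above 0.0325 m and distance of each of paint_jar, gesso_tub, tape_roll, medium_tin from where it was at the start of the episode below 0.02 m); the robot touches nothing.
It fails at once if a clamp is tightened ahead of its pass: one turned more than 1.3 rad while another has not yet had 0.45 rad (value of joint any of clamp_upper_left, clamp_upper_right, clamp_lower_right, clamp_lower_left above 1.3 rad and value of joint any of clamp_upper_left, clamp_upper_right, clamp_lower_right, clamp_lower_left below 0.45 rad).
It fails at once if not crosswise in the first pass: two neighbouring clamps past 0.45 rad while the two opposite them are not ((value of joint each of clamp_upper_left, clamp_upper_right above 0.45 rad and value of joint each of clamp_lower_right, clamp_lower_left below 0.45 rad) or (value of joint each of clamp_upper_right, clamp_lower_right above 0.45 rad and value of joint each of clamp_lower_left, clamp_upper_left below 0.45 rad) or (value of joint each of clamp_lower_right, clamp_lower_left above 0.45 rad and value of joint each of clamp_upper_left, clamp_upper_right below 0.45 rad) or (value of joint each of clamp_lower_left, clamp_upper_left above 0.45 rad and value of joint each of clamp_upper_right, clamp_lower_right below 0.45 rad)).
It fails at once if not crosswise in the second pass: two neighbouring clamps past 1.3 rad while the two opposite them are not ((value of joint each of clamp_upper_left, clamp_upper_right above 1.3 rad and value of joint each of clamp_lower_right, clamp_lower_left below 1.3 rad) or (value of joint each of clamp_upper_right, clamp_lower_right above 1.3 rad and value of joint each of clamp_lower_left, clamp_upper_left below 1.3 rad) or (value of joint each of clamp_lower_right, clamp_lower_left above 1.3 rad and value of joint each of clamp_upper_left, clamp_upper_right below 1.3 rad) or (value of joint each of clamp_lower_left, clamp_upper_left above 1.3 rad and value of joint each of clamp_upper_right, clamp_lower_right below 1.3 rad)).
It fails at once if a bystander is pushed more than 20 mm or knocked over (distance of any of paint_jar, gesso_tub, tape_roll, medium_tin from where it was at the start of the episode above 0.02 m or angle between any of paint_jar, gesso_tub, tape_roll, medium_tin's own z axis and vertical above 0.5 rad).
It also fails if it takes over 72 s, if anything falls off the work surface, if the arm or the gripper's body presses on something with over 40 N, if the wrist force passes 120 N, or if a joint passes its speed limit or range.

## Working session

There is one attempt and no reset: what is moved stays moved. The work goes in short steps, Python scripts to look and compute and a tool call to move; the robot and the scene stay as the last step left them, time stands still between calls to the robot, and variables do not carry over. Pictures are saved under pics/ and viewed, at most 10 in all, crops included, and the job is handed in when it is done.

Besides the shell and the picture viewer there is one more tool, called after "Emit:" as name(argument=value, ...), one argument or row to a line, values as JSON. arm_command: Moves the arm, as the interface text tells. Its arguments: {"type":"object","properties":{"motion":{"type":"array"},"jaw":{"type":"number"},"newtons":{"type":"number"}},"required":["motion"]}

```bash
mkdir -p pics; ls
cat > h.py <<'E'
import numpy as np, cv2
from workcell import env
from scipy.spatial.transform import Rotation as R
def ray(cam,px):
    m=env.camera_model(cam); d=np.array([(px[0]-m['cx'])/m['fx'],(px[1]-m['cy'])/m['fy'],1.])
    return np.array(m['eye'],float), np.array(m['rotation'])@d
def dep(cam,px,depth):
    e,d=ray(cam,px); return e+d*depth
def tri(p1,p2):
    a,u=ray('scene',p1); b,v=ray('top',p2)
    s=np.linalg.lstsq(np.c_[u,-v],b-a,rcond=None)[0]
    A=a+s[0]*u;B=b+s[1]*v
    return (A+B)/2, np.linalg.norm(A-B)
E
python3 - <<'E'
from h import *
fr={}
for c in('scene','top'):
    im,d=env.grab_frame(c); fr[c]=d; cv2.imwrite(f'pics/{c}0.png',im); np.save(f'{c}_d.npy',d)
    m=env.camera_model(c); print(c,m)
K=['board','glass_rail']+['clamp_%s_grip'%s for s in('upper_left','upper_right','lower_right','lower_left')]
for k in K:
    o={}
    for c in('scene','top'):
        r=env.pinpoint(c,k); o[c]=[(np.round(x['location'],1).tolist(),round(x['score'],2)) for x in r[:4]]
    print(k,o)
    if o['scene'] and o['top']: print(tri(o['scene'][0][0],o['top'][0][0]))
print(env.state())
E
```

```text
pics
scene {'fx': 401.21813560804486, 'fy': 401.21813560804486, 'cx': 324.9777287009086, 'cy': 205.18416356120053, 'eye': array([1054.90746349,  154.30275331, 1037.48936819]), 'rotation': array([-150.8601714 ,    0.18230208,  102.84214108])}
top {'fx': 369.50933002718256, 'fy': 369.50933002718256, 'cx': 318.8410571465252, 'cy': 206.19966703917754, 'eye': array([ 389.91572964,   50.20450897, 1188.72028232]), 'rotation': array([-168.77663975,   -0.79760983,  -89.25873124])}
board {'scene': [([334.6, 213.8], 0.67)], 'top': [([305.0, 216.5], 0.84)]}Traceback (most recent call last):
  File "<stdin>", line 12, in <module>
  File "h.py", line 11, in tri
    s=np.linalg.lstsq(np.c_[u,-v],b-a,rcond=None)[0]
      ~~~~~~~~~~~~~~~^^^^^^^^^^^^^^^^^^^^^^^^^^^^
    raise LinAlgError('Incompatible dimensions')
numpy.linalg.LinAlgError: Incompatible dimensions
```

```bash
sed -i "s/np.array(m\['rotation'\])@d/R.from_euler('xyz',m['rotation'],degrees=True).apply(d)/" h.py
python3 - <<'E'
from h import *
K=['board','glass_rail']+['clamp_%s_grip'%s for s in('upper_left','upper_right','lower_right','lower_left')]+['paint_jar','gesso_tub','tape_roll','medium_tin']
D={c:np.load(f'{c}_d.npy') for c in('scene','top')}
for k in K:
    o={}
    for c in('scene','top'):
        r=env.pinpoint(c,k); o[c]=[(np.round(x['location'],1).tolist(),round(x['score'],2)) for x in r[:4]]
    print(k,o)
    for c in o:
        for p,_ in o[c][:1]: print('  ',c,np.round(dep(c,p,D[c][int(round(p[1])),int(round(p[0]))])))
    if o['scene'] and o['top']: 
        P,e=tri(o['scene'][0][0],o['top'][0][0]); print('   tri',np.round(P,1),round(e,1))
s=env.state(); print({k:np.round(s[k],2) for k in s})
a=cv2.imread('pics/scene0.png');b=cv2.imread('pics/top0.png')
cv2.imwrite('pics/both.png',cv2.resize(np.vstack([a[:, :],b]),(480,600)))
E
```

```text
board {'scene': [([334.6, 213.8], 0.67)], 'top': [([305.0, 216.5], 0.84)]}
   scene [584.  69. 136.]
   top [569.  78. 128.]
   tri [572.6  72.8 114.9] 11.3
glass_rail {'scene': [([328.3, 229.9], 0.75)], 'top': [([307.6, 178.4], 0.62)]}
   scene [668.  71. 212.]
   top [668.  71. 185.]
   tri [663.6  70.6 202.8] 0.8
clamp_upper_left_grip {'scene': [([392.2, 223.2], 0.67)], 'top': [([255.2, 198.9], 0.69)]}
   scene [609. 212. 193.]
   top [603. 213. 202.]
   tri [606.4 213.5 188.9] 2.8
clamp_upper_right_grip {'scene': [([278.4, 202.0], 0.69), ([328.9, 231.5], 0.29)], 'top': [([356.2, 196.4], 0.61)]}
   scene [616. -63. 200.]
   top [615. -63. 201.]
   tri [615.7 -63.5 198.6] 0.1
clamp_lower_right_grip {'scene': [([290.6, 179.2], 0.72)], 'top': [([256.5, 196.9], 0.61), ([358.0, 245.3], 0.51)]}
   scene [496. -73. 115.]
   top [610. 210. 196.]
   tri [612.4  86.  387.6] 206.9
clamp_lower_left_grip {'scene': [], 'top': [([259.7, 246.2], 0.51)]}
   top [483. 208. 115.]
paint_jar {'scene': [([235.5, 220.9], 0.96)], 'top': [([396.1, 216.5], 0.58)]}
   scene [ 620. -203.   45.]
   top [ 582.
[... 344 characters left out ...]
op [587. 381.   2.]
   tri [584.  369.   24.9] 10.3
medium_tin {'scene': [([252.2, 184.0], 0.81)], 'top': [([394.4, 250.0], 0.81)]}
   scene [ 501. -190.   58.]
   top [ 480. -191.   78.]
   tri [ 484.  -201.5   27.3] 1.0
{'time_s': np.float64(1.2), 'qpos': array([67.49, 18.31, 89.64, -0.  , 72.04, -1.15]), 'qvel': array([-0.11, -0.04,  0.02,  0.02, -0.05, -0.01]), 'effort': array([ 0.000e+00, -4.124e+01, -2.322e+01,  7.000e-02,  4.000e-02,
        0.000e+00]), 'ee_pos': array([209.43, 535.53, 227.95]), 'ee_rot': array([179.99,   0.  , 158.64]), 'force': array([ 0.22, -0.17,  0.3 ]), 'torque': array([ 0.02, -0.02, -0.  ]), 'gripper_force': np.float64(0.0), 'gripper_width': np.float64(91.01)}
```

View pics/top0.png

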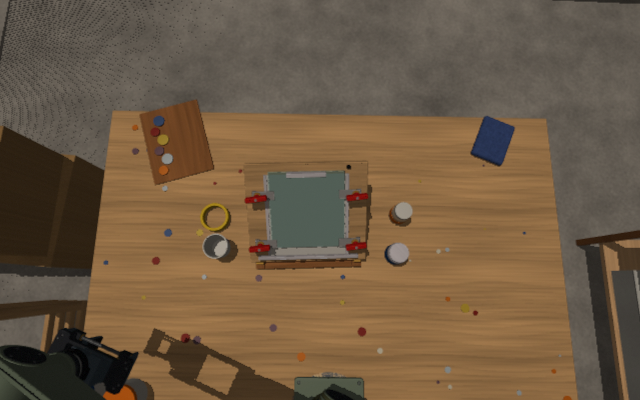

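View pics/scene0.png

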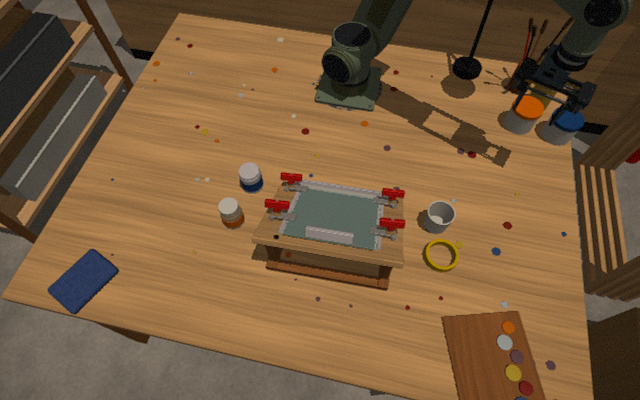

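```bash
cat >> h.py <<'E'
def cloud(c,im,d,mask):
    v,u=np.nonzero(mask&(d>0)); m=env.camera_model(c)
    q=np.c_[(u-m['cx'])/m['fx'],(v-m['cy'])/m['fy'],np.ones(len(u))]*d[v,u][:,None]
    return R.from_euler('xyz',m['rotation'],degrees=True).apply(q)+m['eye']
def red(im):
    h=cv2.cvtColor(im,cv2.COLOR_BGR2HSV).astype(int)
    return ((h[...,0]<6)|(h[...,0]>174))&(h[...,1]>180)&(h[...,2]>90)
def Rb(yaw): return R.from_euler('z',yaw,degrees=True)*R.from_euler('y',-30,degrees=True)
E
python3 - <<'E'
from h import *
from scipy.optimize import least_squares
nom=np.array([[75,140],[75,-140],[-75,-140],[-75,140]])
cl={}
for c in('scene','top'):
    im=cv2.imread(f'pics/{c}0.png'); d=np.load(f'{c}_d.npy')
    P=cloud(c,im,d,red(im)); P=P[(P[:,2]>60)&(P[:,2]<260)&(P[:,0]>400)&(P[:,0]<700)&(abs(P[:,1]-70)<200)]
    B=Rb(4).inv().apply(P-[548,73,115]); cl[c]=P
    out=[]
    for n in nom:
        s=(np.linalg.norm(B[:,:2]-n,axis=1)<45)&(B[:,2]>20)
        q=B[s]; 
        w,v=np.linalg.eigh(np.cov(q[:,:2].T)); a=np.degrees(np.arctan2(v[1,1],v[0,1]))%180
        mid=(np.percentile(q,3,0)+np.percentile(q,97,0))/2
        out.append(mid); print(c,n,len(q),np.round(mid,1),'z90',round(np.percentile(q[:,2],90),1),'ang',round(a,1),np.round(np.ptp(q,0)))
    out=np.array(out)
    # 2D fit
    f=lambda p:((R.from_euler('z',p[2]).apply(np.c_[nom,nom[:,0]*0])[:,:2]+p[:2])-out[:,:2]).ravel()
    r=least_squares(f,[0,0,0]); print(r.x[:2],np.degrees(r.x[2]),np.round(r.fun,1))
E
```

```text
scene [ 75 140] 207 [ 97.9 134.   31.3] z90 39.8 ang 95.7 [20. 57. 21.]
scene [  75 -140] 210 [  91.  -145.8   34. ] z90 44.1 ang 93.8 [18. 57. 26.]
scene [ -75 -140] 154 [ -58.7 -141.8   33.8] z90 43.9 ang 96.5 [20. 56. 26.]
scene [-75 140] 156 [-50.6 136.4  32.4] z90 40.0 ang 92.9 [19. 57. 22.]
[19.91576618 -4.30935006] -1.472557356036952 [ 0.6 -0.3  0.3 -0.3  0.  -0.5 -0.9  1.2]
top [ 75 140] 111 [ 97.6 136.   33.1] z90 41.5 ang 95.4 [16. 56. 23.]
top [  75 -140] 115 [  89.6 -143.6   36.1] z90 45.3 ang 93.8 [15. 56. 27.]
top [ -75 -140] 114 [ -59.7 -138.3   36.6] z90 45.7 ang 95.8 [19. 56. 27.]
top [-75 140] 110 [-51.7 140.2  32.5] z90 41.4 ang 92.4 [14. 54. 22.]
[18.94791089 -1.44197816] -1.684766773660694 [ 0.4  0.3  0.2  0.1 -0.4 -0.9 -0.2  0.5]
```

```bash
cat > fit.py <<'E'
from h import *
from scipy.optimize import least_squares
nom=np.array([[75,140],[75,-140],[-75,-140],[-75,140]])
def fit(frames):
    res=[]
    for c,(im,d) in frames.items():
        P=cloud(c,im,d,red(im)); P=P[(P[:,2]>60)&(P[:,2]<260)&(P[:,0]>400)&(P[:,0]<700)&(abs(P[:,1]-70)<200)]
        def f(p):
            B=Rb(p[3]).inv().apply(P-p[:3]); o=[]
            for n in nom:
                q=B[(np.linalg.norm(B[:,:2]-n,axis=1)<50)&(B[:,2]>15)]
                o+=[*((np.percentile(q[:,:2],2,0)+np.percentile(q[:,:2],98,0))/2-n),np.percentile(q[:,2],96)-50]
            return np.array(o)
        r=least_squares(f,[566,73,122,2.5],diff_step=1e-3,loss='soft_l1')
        B=Rb(r.x[3]).inv().apply(P-r.x[:3]); A=[]
        for n in nom:
            q=B[(np.linalg.norm(B[:,:2]-n,axis=1)<50)&(B[:,2]>36)]
            w,v=np.linalg.eigh(np.cov(q[:,:2].T)); A.append(np.degrees(np.arctan2(v[1,1],v[0,1]))%180)
        # clamp angle: bar at 0 when tight, +97.4 slack
        print(c,np.round(r.x,2),'res',np.round(r.fun.reshape(4,3),1).tolist(),'q UL,UR,LR,LL',np.round(1.7-np.radians(A),2))
        res.append(r.x)
    return res
if __name__=='__main__':
    F={c:(cv2.imread(f'pics/{c}0.png'),np.load(f'{c}_d.npy')) for c in('scene','top')}
    x=np.mean(fit(F),0); print(x)
    for c,(im,d) in F.items():
        B=Rb(x[3]).inv().apply(cloud(c,im,d,np.ones(d.shape,bool))-x[:3])
        g=B[(abs(B[:,1])<90)&(abs(B[:,0])<70)]; print(c,'glass z',np.percentile(g[:,2],[10,50,90]).round(1), np.round(np.polyfit(g[:,0],g[:,2],1),3),np.round(np.polyfit(g[:,1],g[:,2],1),3))
        r=B[(abs(B[:,1])<45)&(B[:,0]>60)&(B[:,0]<180)&(B[:,2]>22)]; print('rail',len(r),np.percentile(r,[2,50,98],0).round(1).tolist())
        r=B[(B[:,0]>60)&(B[:,0]<180)&(B[:,2]>26)&(abs(B[:,1])<90)];print('rail y',np.percentile(r[:,1],[2,98]).round(1))
E
python3 fit.py
```

```text
scene [569.05  69.66 118.38   2.3 ] res [[-0.6, -0.3, -0.0], [-0.0, 0.5, -0.1], [-0.2, 0.8, -0.2], [1.2, -1.3, 0.4]] q UL,UR,LR,LL [ 0.    0.04 -0.01  0.05]
top [567.26  72.53 119.71   2.06] res [[-0.5, -0.4, 0.0], [-0.2, 0.2, -0.9], [0.3, 0.9, 0.7], [0.4, -0.6, 0.1]] q UL,UR,LR,LL [ 0.01  0.04 -0.    0.06]
[568.15558674  71.09147544 119.04531169   2.18005926]
scene glass z [-152.5    5.5    7.3] [ -0.848 -37.077] [-9.0000e-03 -5.0754e+01]
rail 230 [[129.4, -43.6, 22.3], [139.2, 0.4, 29.2], [142.4, 43.3, 32.1]]
rail y [-55.   49.3]
top glass z [3.8 6.2 8.6] [2.000e-03 6.209e+00] [1.000e-03 6.212e+00]
rail 164 [[129.1, -42.6, 24.8], [135.5, 0.4, 30.3], [141.0, 44.1, 33.6]]
rail y [-50.2  53.7]
```

```bash
cat > plan.py <<'E'
# plan.py wx wy wz yang : rows from the measured pose to TCP target (world mm), yang = world angle of tool y (deg)
import sys; from h import *
O=np.array([568.2,71.1,118.]); YAW=2.18
def w(b): return O+Rb(YAW).apply(np.array(b,float))
def go(t,yang=None,p=None,Rt=None):
    s=env.state(); p=np.array(s['ee_pos']) if p is None else p
    Rt=R.from_euler('xyz',s['ee_rot'],degrees=True) if Rt is None else Rt
    y=Rt.apply([0,1,0]); a=np.degrees(np.arctan2(y[1],y[0])); sp=0 if yang is None else (a-yang+90)%180-90
    n=max(1,int(np.ceil(np.linalg.norm(t-p)/60)),int(np.ceil(abs(sp)/10.5)))
    st=np.array(t-p)/n; rows=[]
    for i in range(n):
        rows.append('%s spin %.3f'%(np.round(Rt.inv().apply(st)/1000,4).tolist(),np.radians(sp/n)))
        Rt=Rt*R.from_euler('z',sp/n,degrees=True)
    print('->',np.round(t,1),'spin total',round(sp,1)); print('\n'.join(rows))
    return np.array(t,float),Rt
def phi(th): th=np.radians(th); return YAW+np.degrees(np.arctan2(np.sin(th),np.cos(th)*np.cos(np.pi/6)))
C=dict(UL=[75,140,40],UR=[75,-140,40],LR=[-75,-140,40],LL=[-75,140,40])
E
python3 - <<'E'
from plan import *
t=w([149,0,20])+[13.5,0,14]
p,r=go(np.array([t[0],t[1],290]),YAW)
p,r=go(t,YAW,p,r)
go(t-Rb(YAW).apply([40,0,0]),YAW,p,r)
E
```

```text
-> [700.7  75.6 290. ] spin total 66.5
[-0.0521, -0.0208, -0.0052] spin 0.097
[-0.0538, -0.0157, -0.0052] spin 0.097
[-0.0551, -0.0104, -0.0052] spin 0.097
[-0.0558, -0.005, -0.0052] spin 0.097
[-0.0561, 0.0004, -0.0052] spin 0.097
[-0.0558, 0.0058, -0.0052] spin 0.097
[-0.055, 0.0112, -0.0052] spin 0.097
[-0.0536, 0.0164, -0.0052] spin 0.097
[-0.0518, 0.0215, -0.0052] spin 0.097
[-0.0495, 0.0264, -0.0052] spin 0.097
[-0.0467, 0.0311, -0.0052] spin 0.097
[-0.0435, 0.0354, -0.0052] spin 0.097
-> [700.7  75.6 223.8] spin total -0.0
[-0.0, -0.0, 0.0331] spin -0.000
[-0.0, -0.0, 0.0331] spin -0.000
-> [666.   74.3 203.8] spin total 0.0
[-0.0, -0.0346, 0.02] spin 0.000
```

Emit:
arm_command(
  motion=[
    {"offset": [-0.052,-0.021,-0.02],"spin": 0.097},
    {"offset": [-0.054,-0.016,-0.02],"spin": 0.097},
    {"offset": [-0.055,-0.01,-0.02],"spin": 0.097},
    {"offset": [-0.056,-0.005,0],"spin": 0.097},
    {"offset": [-0.056,0,0],"spin": 0.097},
  ],
  jaw=0,
  newtons=10,
)

```text
time_s: 1.82
ee_pos: [415.0, 342.0, 288.5]
ee_rot: [179.9, -0.0, 130.7]
force: [-0.3, -0.3, -0.8]
gripper_width: 44.1
gripper_force: 0.0
```

Emit:
arm_command(
  motion=[
    {"offset": [-0.056,0.006,0],"spin": 0.097},
    {"offset": [-0.055,0.011,0],"spin": 0.097},
    {"offset": [-0.054,0.016,0],"spin": 0.097},
    {"offset": [-0.052,0.021,0],"spin": 0.097},
    {"offset": [-0.049,0.026,0],"spin": 0.097},
  ],
)

```text
time_s: 2.45
ee_pos: [618.3, 149.0, 288.0]
ee_rot: [180.0, -0.0, 102.9]
force: [0.4, 1.2, -0.2]
gripper_width: 0.6
gripper_force: 0.0
```

Run:
```python
from plan import *
t=w([149,0,20])+[13.5,0,14]
p,r=go(np.array([t[0],t[1],285]),YAW)
go(t,YAW,p,r); print(env.state()['qpos'],env.state()['ee_pos'])
```

```text
-> [700.7  75.6 285. ] spin total 10.7
[-0.0449, 0.032, 0.0015] spin 0.093
[-0.0417, 0.036, 0.0015] spin 0.093
-> [700.7  75.6 223.8] spin total 0.0
[-0.0, -0.0, 0.0306] spin 0.000
[-0.0, -0.0, 0.0306] spin 0.000
[ 1.24995162e+01  2.23787546e+01  7.49034505e+01  1.92853787e-02
  8.26984414e+01 -3.70048079e-01] [618.28176909 148.95348217 288.01375258]
```

Emit:
arm_command(
  motion=[
    {"offset": [-0.045,0.032,0.0015],"spin": 0.093},
    {"offset": [-0.039,0.035,0.0015],"spin": 0.093},
    {"offset": [0,0,0],"spin": 0},
  ],
)

```text
time_s: 2.82
ee_pos: [700.4, 76.8, 282.9]
ee_rot: [-179.9, 0.0, 92.2]
force: [-0.1, 0.9, -0.6]
gripper_width: 0.6
gripper_force: 0.0
```

Run:
```python
from plan import *
t=w([149,0,20])+[13.5,0,14]
p,r=go(t,YAW)
```

```text
-> [700.7  75.6 223.8] spin total -0.0
[-0.0012, 0.0003, 0.0591] spin -0.000
```

Accurate. Descend and push along the slope.

Emit:
arm_command(
  motion=[
    {"offset": [-0.001,0,0.03],"spin": 0},
    {"offset": [0,0,0.029],"spin": 0},
    {"offset": [0,0,0],"spin": 0},
  ],
)

```text
time_s: 3.2
ee_pos: [696.4, 79.5, 223.6]
ee_rot: [-179.7, -0.0, 92.5]
force: [-1.4, 1.0, -0.0]
gripper_width: 0.6
gripper_force: 0.0
```

Emit:
arm_command(
  motion=[
    {"offset": [0,-0.0087,0.005],"spin": 0},
    {"offset": [0,-0.0087,0.005],"spin": 0},
    {"offset": [0,-0.0087,0.005],"spin": 0},
  ],
)

```text
time_s: 3.58
ee_pos: [673.2, 78.3, 212.9]
ee_rot: [179.7, -0.1, 92.4]
force: [1.7, 0.9, 3.5]
gripper_width: 0.9
gripper_force: 2.1
```

Emit:
arm_command(
  motion=[
    {"offset": [0,-0.0043,0.0025],"spin": 0},
    {"offset": [0,-0.0043,0.0025],"spin": 0},
    {"offset": [0,0,0],"spin": 0},
  ],
)

```text
time_s: 3.95
ee_pos: [663.2, 77.3, 205.8]
ee_rot: [-179.9, 0.0, 92.4]
force: [2.0, 0.1, 2.5]
gripper_width: 1.1
gripper_force: 1.0
```

```bash
cat > look.py <<'E'
from plan import *; from fit import fit; import sys
F={c:env.grab_frame(c) for c in('scene','top')}
if len(sys.argv)>1:
    for c in F: cv2.imwrite(f'pics/{c}{sys.argv[1]}.png',cv2.resize(F[c][0][130:330,180:480],(750,500)))
try: fit(F)
except Exception as e: print(e)
im,d=F['top']; B=Rb(YAW).inv().apply(cloud('top',im,d,np.ones(d.shape,bool))-O)
r=B[(abs(B[:,1])<54)&(abs(B[:,1])>36)&(B[:,0]>60)&(B[:,0]<180)&(B[:,2]>22)&(B[:,2]<36)]; print('rail',len(r),np.percentile(r,[2,50,98],0).round(1).tolist() if len(r) else '')
E
python3 look.py 1; python3 -c "
from plan import *
s=env.state(); print(s['ee_pos'],s['force'])"
```

```text
scene [569.71  68.84 118.82   2.42] res [[-0.8, 0.4, -0.4], [0.1, -9.2, -0.1], [0.8, 2.2, 1.2], [-0.1, -0.3, -0.4]] q UL,UR,LR,LL [-0.01  0.05 -0.01  0.06]
top [568.16  72.18 119.42   2.3 ] res [[-0.7, -0.1, 0.1], [-0.3, -10.5, 0.7], [1.9, 1.6, -0.4], [-0.0, 0.2, -0.4]] q UL,UR,LR,LL [0.02 0.13 0.07 0.07]
rail 44 [[105.1, -51.4, 22.5], [111.9, 42.6, 30.0], [115.8, 53.6, 34.0]]
[663.30663661  77.17875418 205.49810171] [ 1.10885847 -0.06043292  1.72135573]
```

View pics/scene1.png

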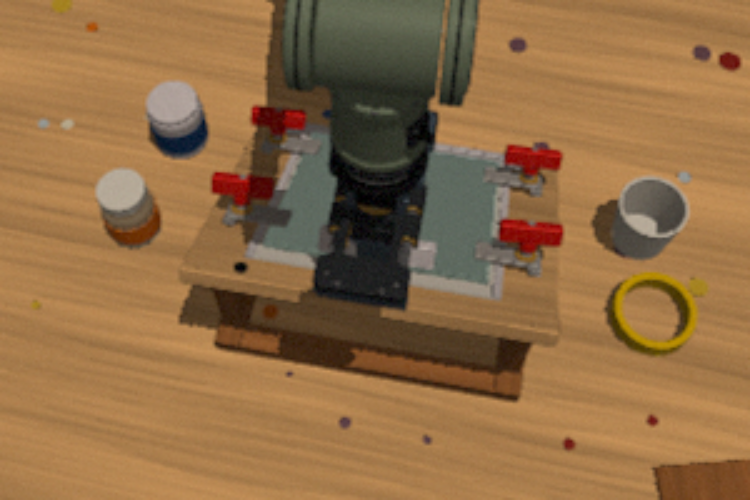

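The glass (rail in the crop at about (420,255), behind the gripper) is some 25 mm further down; clamps still slack. Continue pushing.

Emit:
arm_command(
  motion=[
    {"offset": [0,-0.0035,0.002],"spin": 0},
    {"offset": [0,-0.0035,0.002],"spin": 0},
    {"offset": [0,0,0],"spin": 0},
  ],
)

```text
time_s: 4.42
ee_pos: [661.0, 77.1, 204.2]
ee_rot: [179.3, -0.0, 92.4]
force: [8.6, 0.9, 4.6]
gripper_width: 0.3
gripper_force: 5.4
```

Emit:
arm_command(
  motion=[
    {"offset": [0,-0.0035,0.002],"spin": 0},
    {"offset": [0,0,0],"spin": 0},
  ],
)

```text
time_s: 4.68
ee_pos: [660.8, 77.1, 204.2]
ee_rot: [178.8, -0.0, 92.4]
force: [14.8, -0.2, 8.7]
gripper_width: -0.1
gripper_force: 8.5
```

Emit:
arm_command(
  motion=[
    {"offset": [0,0.018,-0.01],"spin": 0},
    {"offset": [0,0,-0.05],"spin": 0},
    {"offset": [0.04,-0.02,-0.02],"spin": 0},
    {"offset": [0.05,-0.02,0],"spin": 0},
    {"offset": [0,0,0],"spin": 0},
  ],
  jaw=0.036,
)

```text
time_s: 5.3
ee_pos: [625.1, 168.5, 279.3]
ee_rot: [-179.8, -0.0, 92.7]
force: [0.2, -1.0, -0.2]
gripper_width: 35.7
gripper_force: 0.0
```

```bash
python3 look.py
cat > c.py <<'E'
import sys; from plan import *
k,th,zo=sys.argv[1],float(sys.argv[2]),float(sys.argv[3])
t=w(C[k])+[0,0,4]; a=phi(th)-90
s=env.state(); print(np.round(s['ee_pos'],1),np.round(s['qpos'],0))
p,r=go(t+[0,0,zo],a)
if zo: go(t,a,p,r)
E
python3 c.py UL 95 60
```

```text
scene [567.68  79.92 117.62   2.59] res [[-0.8, 9.2, -0.6], [0.1, -10.0, 0.7], [0.4, -8.6, 0.2], [0.2, 9.2, -0.2]] q UL,UR,LR,LL [0.06 0.02 0.01 0.  ]
index -1 is out of bounds for axis 0 with size 0
rail 39 [[103.0, -51.4, 22.4], [108.9, -40.4, 31.2], [113.2, 40.5, 33.6]]
[626.6 165.8 279. ] [14. 24. 74. -0. 82. 11.]
-> [607.8 212.7 254.1] spin total -4.0
[0.0477, -0.0167, 0.0248] spin -0.071
-> [607.8 212.7 194.1] spin total 0.0
[0.0001, 0.0002, 0.06] spin 0.000
```

Emit:
arm_command(
  motion=[
    {"offset": [0.047,-0.018,0.025],"spin": -0.071},
    {"offset": [0,0,0.025],"spin": 0},
    {"offset": [0,0,0],"spin": 0},
  ],
)

```text
time_s: 5.78
ee_pos: [606.5, 210.7, 227.1]
ee_rot: [-179.6, 0.1, 96.4]
force: [0.2, 0.2, -0.3]
gripper_width: 36.0
gripper_force: 0.0
```

```bash
python3 c.py UL 95 0
```

```text
[606.5 210.7 227.1] [18. 25. 80. -0. 76. 12.]
-> [607.8 212.7 194.1] spin total -0.1
[0.0019, 0.0018, 0.033] spin -0.001
```

Emit:
arm_command(
  motion=[
    {"offset": [0.002,0.0015,0.02],"spin": 0},
    {"offset": [0,0,0.013],"spin": 0},
  ],
)

```text
time_s: 6.02
ee_pos: [609.5, 213.2, 196.8]
ee_rot: [180.0, 0.0, 96.4]
force: [0.4, -0.2, 0.7]
gripper_width: 36.1
gripper_force: 0.0
```

Emit:
arm_command(
  motion=[
    {"offset": [0,0,0],"spin": 0},
    {"offset": [0,0,0],"spin": 0},
  ],
  jaw=0.005,
  newtons=10,
)

```text
time_s: 6.28
ee_pos: [605.7, 213.1, 196.1]
ee_rot: [-179.5, 0.1, 96.5]
force: [-14.3, -2.0, 4.0]
gripper_width: 21.8
gripper_force: 11.7
```

Emit:
arm_command(
  motion=[
    {"offset": [0,-0.002,0],"spin": 0.15},
    {"offset": [0,0,0],"spin": 0.16},
    {"offset": [0,0,0],"spin": 0.16},
    {"offset": [0,0,0],"spin": 0.16},
    {"offset": [0,0,0],"spin": 0.16},
  ],
)

```text
time_s: 6.9
ee_pos: [604.4, 213.7, 199.0]
ee_rot: [-179.8, 0.2, 50.9]
force: [-8.0, -0.6, 6.5]
gripper_width: 19.0
gripper_force: 10.2
```

Emit:
arm_command(
  motion=[
    {"offset": [0,0,0],"spin": 0},
  ],
)

```text
time_s: 7.02
ee_pos: [604.6, 213.6, 199.0]
ee_rot: [-179.8, 0.2, 51.2]
force: [-8.3, -1.5, 6.3]
gripper_width: 19.4
gripper_force: 10.1
```

Emit:
arm_command(
  motion=[
    {"offset": [0,0,0],"spin": 0},
    {"offset": [0,0,-0.03],"spin": 0},
    {"offset": [0,0,-0.04],"spin": 0},
    {"offset": [0,0,0],"spin": 0},
  ],
  jaw=0.036,
)

```text
time_s: 7.52
ee_pos: [609.1, 214.6, 271.7]
ee_rot: [179.7, -0.5, 51.2]
force: [-0.1, -0.5, -0.1]
gripper_width: 36.0
gripper_force: 0.0
```

```bash
python3 look.py 2; python3 c.py LR 95 130
```

```text
scene [569.42  74.49 118.49   1.96] res [[9.5, 3.4, 0.5], [-0.1, -4.0, 0.1], [0.1, -4.4, -0.2], [-2.5, 6.0, -0.4]] q UL,UR,LR,LL [ 0.72  0.01 -0.    0.86]
index -1 is out of bounds for axis 0 with size 0
rail 61 [[102.5, -51.4, 25.1], [109.0, 37.2, 31.0], [113.4, 53.6, 34.4]]
[607.1 214.  267.4] [18. 24. 76. -0. 80. 57.]
-> [488.6 -72.  249.1] spin total -45.3
[-0.0495, 0.0145, 0.003] spin -0.132
[-0.051, 0.0078, 0.003] spin -0.132
[-0.0516, 0.0011, 0.003] spin -0.132
[-0.0513, -0.0057, 0.003] spin -0.132
[-0.0501, -0.0124, 0.003] spin -0.132
[-0.048, -0.0189, 0.003] spin -0.132
-> [488.6 -72.  119.1] spin total 0.0
[-0.0, -0.0001, 0.0433] spin 0.000
[-0.0, -0.0001, 0.0433] spin 0.000
[-0.0, -0.0001, 0.0433] spin 0.000
```

View pics/scene2.png

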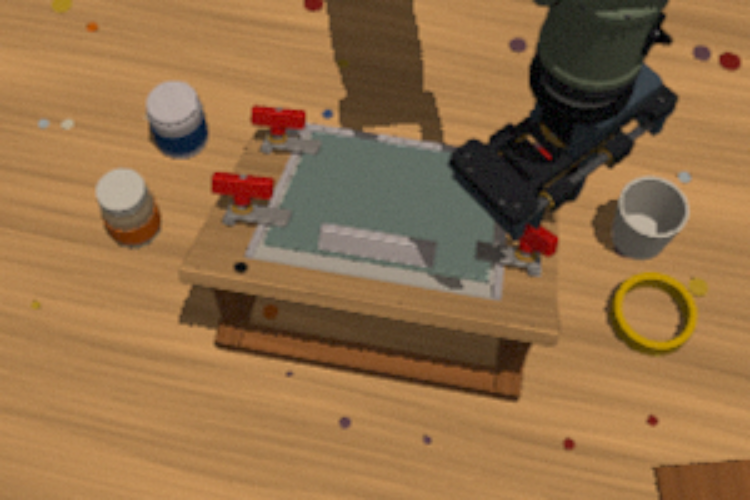

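UL (crop 535,240) has turned; glass is down. Now LR.

Emit:
arm_command(
  motion=[
    {"offset": [-0.05,0.0145,0.002],"spin": -0.132},
    {"offset": [-0.051,0.008,0.002],"spin": -0.132},
    {"offset": [-0.052,0.001,0.002],"spin": -0.132},
    {"offset": [-0.051,-0.006,0.002],"spin": -0.132},
    {"offset": [-0.05,-0.0125,0.002],"spin": -0.132},
  ],
)

```text
time_s: 8.25
ee_pos: [506.2, -26.1, 255.5]
ee_rot: [-179.9, 0.0, 89.3]
force: [0.8, -0.1, -0.2]
gripper_width: 35.9
gripper_force: 0.0
```

Emit:
arm_command(
  motion=[
    {"offset": [-0.048,-0.02,0.01],"spin": -0.132},
    {"offset": [0,0,0.04],"spin": 0},
    {"offset": [0,0,0.04],"spin": 0},
    {"offset": [0,0,0],"spin": 0},
  ],
)

```text
time_s: 8.75
ee_pos: [483.8, -72.1, 163.6]
ee_rot: [-179.5, -0.1, 96.6]
force: [0.1, 0.2, 0.4]
gripper_width: 36.1
gripper_force: 0.0
```

```bash
sed -i 's/568.2,71.1/567.0,71.1/' plan.py; python3 c.py LR 95 0
```

```text
[483.8 -72.1 163.6] [-10.  14. 106.   0.  61. -16.]
-> [487.4 -72.  119.1] spin total 0.1
[-0.0004, 0.004, 0.0444] spin 0.001
```

Emit:
arm_command(
  motion=[
    {"offset": [0,0.003,0.02],"spin": 0},
    {"offset": [0,0,0.024],"spin": 0},
    {"offset": [0,0,0],"spin": 0},
  ],
)

```text
time_s: 9.12
ee_pos: [489.3, -71.8, 122.7]
ee_rot: [-179.9, -0.0, 96.6]
force: [-0.4, -0.4, 0.1]
gripper_width: 35.9
gripper_force: 0.0
```

Emit:
arm_command(
  motion=[
    {"offset": [0,0,0],"spin": 0},
    {"offset": [0,0,0],"spin": 0},
  ],
  jaw=0.005,
  newtons=10,
)

```text
time_s: 9.38
ee_pos: [485.8, -72.3, 123.7]
ee_rot: [-179.5, -0.0, 96.7]
force: [-9.5, -1.2, 8.0]
gripper_width: 20.1
gripper_force: 9.6
```

Emit:
arm_command(
  motion=[
    {"offset": [0,-0.002,0],"spin": 0.15},
    {"offset": [0,0,0],"spin": 0.16},
    {"offset": [0,0,0],"spin": 0.16},
    {"offset": [0,0,0],"spin": 0.16},
    {"offset": [0,0,0],"spin": 0.16},
  ],
)

```text
time_s: 10.0
ee_pos: [484.6, -72.0, 124.8]
ee_rot: [-179.7, 0.2, 51.1]
force: [-11.0, 0.4, 11.8]
gripper_width: 18.1
gripper_force: 10.6
```

Emit:
arm_command(
  motion=[
    {"offset": [0,0,0],"spin": 0},
  ],
)

```text
time_s: 10.12
ee_pos: [484.8, -72.0, 124.8]
ee_rot: [-179.8, 0.2, 51.3]
force: [-10.0, 0.5, 11.1]
gripper_width: 18.8
gripper_force: 10.7
```

Emit:
arm_command(
  motion=[
    {"offset": [0,0,0],"spin": 0},
    {"offset": [0,0,-0.03],"spin": 0},
    {"offset": [0,0,-0.06],"spin": 0},
    {"offset": [0,0,-0.06],"spin": 0},
    {"offset": [0,0,0],"spin": 0},
  ],
  jaw=0.036,
)

```text
time_s: 10.75
ee_pos: [491.1, -72.7, 279.3]
ee_rot: [179.3, -0.4, 51.3]
force: [0.6, -0.3, -1.2]
gripper_width: 36.1
gripper_force: 0.0
```

```bash
python3 look.py; python3 c.py UR 95 70
```

```text
scene [569.73  69.64 119.05   2.22] res [[0.3, -0.2, -0.4], [-1.3, 0.5, 0.1], [1.2, 0.6, 0.1], [-0.3, -1.1, 0.2]] q UL,UR,LR,LL [0.86 0.02 0.82 0.07]
index -1 is out of bounds for axis 0 with size 0
rail 60 [[103.4, -51.4, 24.1], [110.0, 38.4, 30.1], [114.4, 53.6, 33.9]]
[488.1 -72.2 273.9] [-10.   9.  95.   0.  75.  29.]
-> [617.2 -67.1 264.1] spin total -45.2
[0.0169, 0.0195, 0.002] spin -0.158
[0.0137, 0.0219, 0.002] spin -0.158
[0.01, 0.0238, 0.002] spin -0.158
[0.0062, 0.0251, 0.002] spin -0.158
[0.0022, 0.0257, 0.002] spin -0.158
-> [617.2 -67.1 194.1] spin total 0.0
[0.0, -0.0001, 0.035] spin 0.000
[0.0, -0.0001, 0.035] spin 0.000
```

Emit:
arm_command(
  motion=[
    {"offset": [0.017,0.019,0.002],"spin": -0.158},
    {"offset": [0.0137,0.0215,0.002],"spin": -0.158},
    {"offset": [0.01,0.0235,0.002],"spin": -0.158},
    {"offset": [0.006,0.025,0.002],"spin": -0.158},
    {"offset": [0.002,0.025,0.002],"spin": -0.158},
  ],
)

```text
time_s: 11.48
ee_pos: [615.1, -66.4, 260.7]
ee_rot: [-179.8, -0.1, 96.9]
force: [-1.0, -0.4, -0.2]
gripper_width: 36.2
gripper_force: 0.0
```

Emit:
arm_command(
  motion=[
    {"offset": [0,0,0.035],"spin": 0},
    {"offset": [0,0,0],"spin": 0},
  ],
)

```text
time_s: 11.72
ee_pos: [612.7, -66.3, 223.4]
ee_rot: [-179.5, -0.1, 96.6]
force: [-0.0, 0.6, 0.8]
gripper_width: 36.0
gripper_force: 0.0
```

```bash
sed -i 's/567.0,71.1,118/566.0,71.1,119.5/' plan.py; python3 c.py UR 95 0
```

```text
Traceback (most recent call last):
  File "c.py", line 1, in <module>
    import sys; from plan import *
                ^^^^^^^^^^^^^^^^^^
  File "plan.py", line 3
    O=np.array([566.0,71.1,119.5.]); YAW=2.18
                                 ^
SyntaxError: invalid syntax
```

Emit:
arm_command(
  motion=[
    {"offset": [0,0.001,0.015],"spin": 0},
    {"offset": [0,0,0.013],"spin": 0},
    {"offset": [0,0,0],"spin": 0},
  ],
)

```text
time_s: 12.1
ee_pos: [615.2, -66.4, 198.9]
ee_rot: [-179.9, -0.0, 96.6]
force: [-0.3, -0.1, -0.2]
gripper_width: 35.9
gripper_force: 0.0
```

Emit:
arm_command(
  motion=[
    {"offset": [0,0,0],"spin": 0},
    {"offset": [0,0,0],"spin": 0},
  ],
  jaw=0.005,
  newtons=10,
)

```text
time_s: 12.35
ee_pos: [614.8, -66.7, 200.5]
ee_rot: [-179.9, 0.0, 96.6]
force: [-5.7, -1.5, 4.0]
gripper_width: 18.8
gripper_force: 9.1
```

Emit:
arm_command(
  motion=[
    {"offset": [0,-0.001,0.002],"spin": 0.15},
    {"offset": [0,0,0],"spin": 0.16},
    {"offset": [0,0,0],"spin": 0.16},
    {"offset": [0,0,0],"spin": 0.16},
    {"offset": [0,0,0],"spin": 0.16},
  ],
)

```text
time_s: 12.98
ee_pos: [613.6, -66.8, 200.7]
ee_rot: [-180.0, 0.1, 51.0]
force: [-7.5, -0.0, 12.0]
gripper_width: 18.2
gripper_force: 10.4
```

Emit:
arm_command(
  motion=[
    {"offset": [0,0,0],"spin": 0},
  ],
)

```text
time_s: 13.1
ee_pos: [613.7, -66.9, 200.7]
ee_rot: [180.0, 0.0, 51.3]
force: [-6.3, -0.9, 10.4]
gripper_width: 17.7
gripper_force: 10.5
```

Emit:
arm_command(
  motion=[
    {"offset": [0,0,0],"spin": 0},
    {"offset": [0,0,-0.03],"spin": 0},
    {"offset": [0,0,-0.04],"spin": 0},
    {"offset": [0,0,0],"spin": 0},
  ],
  jaw=0.036,
)

```text
time_s: 13.6
ee_pos: [616.9, -66.8, 271.8]
ee_rot: [179.6, -0.3, 51.3]
force: [0.9, 0.5, -1.1]
gripper_width: 36.1
gripper_force: 0.0
```

```bash
sed -i 's/119.5\./119.5/' plan.py; python3 look.py; python3 c.py LL 95 140
```

```text
index -1 is out of bounds for axis 0 with size 0
rail 59 [[103.8, -51.4, 22.1], [109.6, 37.0, 28.9], [114.2, 53.6, 33.5]]
[614.9 -66.6 267.8] [-7. 21. 80.  0. 79. 31.]
-> [475.8 207.8 260.6] spin total -45.2
[0.0212, -0.0467, 0.0012] spin -0.131
[0.0271, -0.0435, 0.0012] spin -0.131
[0.0326, -0.0396, 0.0012] spin -0.131
[0.0375, -0.035, 0.0012] spin -0.131
[0.0418, -0.0297, 0.0012] spin -0.131
[0.0453, -0.024, 0.0012] spin -0.131
-> [475.8 207.8 120.6] spin total 0.0
[-0.0, -0.0, 0.0467] spin 0.000
[-0.0, -0.0, 0.0467] spin 0.000
[-0.0, -0.0, 0.0467] spin 0.000
```

Emit:
arm_command(
  motion=[
    {"offset": [0.0212,-0.0467,0],"spin": -0.131},
    {"offset": [0.027,-0.0435,0],"spin": -0.131},
    {"offset": [0.0325,-0.0395,0],"spin": -0.131},
    {"offset": [0.0375,-0.035,0],"spin": -0.131},
    {"offset": [0.042,-0.03,0],"spin": -0.131},
  ],
)

```text
time_s: 14.32
ee_pos: [497.2, 163.3, 266.3]
ee_rot: [-179.8, 0.0, 89.1]
force: [0.5, -0.0, -0.7]
gripper_width: 35.9
gripper_force: 0.0
```

Emit:
arm_command(
  motion=[
    {"offset": [0.045,-0.024,0.01],"spin": -0.131},
    {"offset": [0,0,0.04],"spin": 0},
    {"offset": [0,0,0.05],"spin": 0},
    {"offset": [0,0,0],"spin": 0},
  ],
)

```text
time_s: 14.82
ee_pos: [472.3, 206.5, 163.7]
ee_rot: [-179.4, 0.2, 96.4]
force: [0.8, -0.4, 0.3]
gripper_width: 35.9
gripper_force: 0.0
```

```bash
python3 look.py; python3 c.py LL 95 0
```

```text
scene [569.99  70.62 118.68   2.23] res [[-2.2, -1.5, 0.3], [0.2, 0.5, 0.3], [0.5, -0.7, 0.4], [0.3, 21.9, -15.7]] q UL,UR,LR,LL [0.89 0.79 0.82  nan]
index -1 is out of bounds for axis 0 with size 0
rail 53 [[103.5, -51.5, 23.8], [108.5, 37.2, 28.6], [114.0, 53.5, 31.8]]
[476.  207.7 168.2] [ 22.  16. 102.   0.  62.  16.]
-> [475.8 207.8 120.6] spin total -0.2
[0.0001, -0.0002, 0.0476] spin -0.003
  avg = a.mean(axis, **keepdims_kw)
  ret = um.true_divide(
fit.py:18: RuntimeWarning: Degrees of freedom <= 0 for slice
  w,v=np.linalg.eigh(np.cov(q[:,:2].T)); A.append(np.degrees(np.arctan2(v[1,1],v[0,1]))%180)
  c *= np.true_divide(1, fact)
  c *= np.true_divide(1, fact)
```

Emit:
arm_command(
  motion=[
    {"offset": [0,0,0.025],"spin": 0},
    {"offset": [0,0,0.021],"spin": 0},
    {"offset": [0,0,0],"spin": 0},
  ],
)

```text
time_s: 15.3
ee_pos: [476.2, 207.6, 122.7]
ee_rot: [180.0, -0.0, 96.3]
force: [0.7, -0.1, 0.4]
gripper_width: 35.9
gripper_force: 0.0
```

Emit:
arm_command(
  motion=[
    {"offset": [0,0,0],"spin": 0},
    {"offset": [0,0,0],"spin": 0},
  ],
  jaw=0.005,
  newtons=10,
)

```text
time_s: 15.55
ee_pos: [474.6, 207.7, 123.3]
ee_rot: [-179.9, -0.0, 96.3]
force: [-4.0, 1.5, 7.2]
gripper_width: 20.0
gripper_force: 9.2
```

Emit:
arm_command(
  motion=[
    {"offset": [0,-0.001,0.001],"spin": 0.15},
    {"offset": [0,0,0],"spin": 0.16},
    {"offset": [0,0,0],"spin": 0.16},
    {"offset": [0,0,0],"spin": 0.16},
    {"offset": [0,0,0],"spin": 0.16},
  ],
)

```text
time_s: 16.18
ee_pos: [473.7, 207.9, 123.3]
ee_rot: [-179.9, -0.0, 50.8]
force: [-7.5, 0.7, 11.5]
gripper_width: 19.2
gripper_force: 10.4
```

Emit:
arm_command(
  motion=[
    {"offset": [0,0,0],"spin": 0},
  ],
)

```text
time_s: 16.3
ee_pos: [473.9, 207.8, 123.2]
ee_rot: [-179.9, -0.0, 51.0]
force: [-6.7, -0.3, 9.6]
gripper_width: 18.7
gripper_force: 10.2
```

Emit:
arm_command(
  motion=[
    {"offset": [0,0,0],"spin": 0},
    {"offset": [0,0,-0.03],"spin": 0},
    {"offset": [0,0,-0.06],"spin": 0},
    {"offset": [0,0,-0.06],"spin": 0},
    {"offset": [0,0,0],"spin": 0},
  ],
  jaw=0.036,
)

```text
time_s: 16.92
ee_pos: [477.6, 208.6, 276.8]
ee_rot: [179.6, -0.7, 51.1]
force: [-0.0, 0.4, 0.0]
gripper_width: 35.6
gripper_force: 0.0
```

```bash
python3 look.py 2>/dev/null;python3 c.py UL 49 60
```

```text
scene [570.26  69.81 119.18   2.1 ] res [[-0.4, -0.5, 0.1], [-0.1, 1.3, -0.5], [-0.3, 0.0, 0.0], [1.2, -0.4, 0.3]] q UL,UR,LR,LL [0.86 0.8  0.83 0.81]
index -1 is out of bounds for axis 0 with size 0
rail 57 [[103.7, -51.5, 22.7], [109.7, 37.1, 28.5], [114.8, 53.6, 33.9]]
[474.9 207.5 271.5] [22. 12. 93. -0. 76. 61.]
-> [605.6 212.7 255.6] spin total -4.1
[0.0287, 0.0328, 0.0054] spin -0.024
[0.0279, 0.0335, 0.0054] spin -0.024
[0.0271, 0.0341, 0.0054] spin -0.024
-> [605.6 212.7 195.6] spin total -0.0
[-0.0001, -0.0001, 0.06] spin -0.000
```

First pass done (all ≈0.8–0.86). Second pass: UL.

Emit:
arm_command(
  motion=[
    {"offset": [0.028,0.033,0.004],"spin": 0},
    {"offset": [0.028,0.033,0.004],"spin": 0},
    {"offset": [0.028,0.033,0.004],"spin": 0},
    {"offset": [0,0,0.035],"spin": 0},
    {"offset": [0,0,0],"spin": 0},
  ],
)

```text
time_s: 17.65
ee_pos: [602.3, 209.7, 218.7]
ee_rot: [-179.7, 0.5, 51.1]
force: [-0.3, 0.4, 0.4]
gripper_width: 36.1
gripper_force: 0.0
```

```bash
python3 c.py UL 48 0
```

```text
[602.3 209.7 218.7] [18. 25. 81.  0. 75. 57.]
-> [605.6 212.7 195.6] spin total -3.2
[0.0046, 0.0008, 0.023] spin -0.055
```

Emit:
arm_command(
  motion=[
    {"offset": [0.002,0,0.013],"spin": 0},
    {"offset": [0,0,0.01],"spin": 0},
    {"offset": [0,0,0],"spin": 0},
  ],
)

```text
time_s: 18.02
ee_pos: [605.1, 212.2, 200.5]
ee_rot: [-180.0, 0.1, 51.1]
force: [0.4, -0.4, 0.2]
gripper_width: 36.1
gripper_force: 0.0
```

Emit:
arm_command(
  motion=[
    {"offset": [0,0,0],"spin": 0},
    {"offset": [0,0,0],"spin": 0},
  ],
  jaw=0.005,
  newtons=10,
)

```text
time_s: 18.27
ee_pos: [604.7, 213.5, 201.7]
ee_rot: [-179.8, -0.1, 51.1]
force: [-6.3, 6.1, 4.0]
gripper_width: 18.9
gripper_force: 5.0
```

Emit:
arm_command(
  motion=[
    {"offset": [0,0,0],"spin": 0.17},
    {"offset": [0,0,0],"spin": 0.18},
    {"offset": [0,0,0],"spin": 0.18},
    {"offset": [0,0,0],"spin": 0.18},
    {"offset": [0,0,0],"spin": 0.14},
  ],
)

```text
time_s: 18.9
ee_pos: [604.6, 213.2, 202.3]
ee_rot: [-179.9, 0.1, 2.1]
force: [-4.0, 0.9, 2.7]
gripper_width: 14.1
gripper_force: 10.0
```

Emit:
arm_command(
  motion=[
    {"offset": [0,0,0],"spin": 0.04},
    {"offset": [0,0,0],"spin": 0},
  ],
)

```text
time_s: 19.15
ee_pos: [604.7, 213.3, 202.2]
ee_rot: [-179.9, 0.1, 0.2]
force: [-5.4, 2.7, 4.8]
gripper_width: 14.6
gripper_force: 10.2
```

Emit:
arm_command(
  motion=[
    {"offset": [0,0,0],"spin": 0},
    {"offset": [0,0,-0.03],"spin": 0},
    {"offset": [0,0,-0.04],"spin": 0},
    {"offset": [0,0,0],"spin": 0},
  ],
  jaw=0.036,
)

```text
time_s: 19.65
ee_pos: [607.8, 212.4, 274.8]
ee_rot: [-179.9, -0.5, 0.1]
force: [-0.5, 0.0, -0.8]
gripper_width: 36.1
gripper_force: 0.0
```

```bash
python3 look.py 2>/dev/null;python3 c.py LR 47 130
```

```text
index -1 is out of bounds for axis 0 with size 0
rail 58 [[103.3, -51.4, 22.3], [109.4, 37.2, 28.0], [114.4, 53.6, 31.0]]
[605.9 211.9 270.7] [ 18.  23.  76.  -0.  81. 108.]
-> [486.4 -72.  250.6] spin total -53.2
[-0.02, 0.0473, 0.0034] spin -0.155
[-0.027, 0.0436, 0.0034] spin -0.155
[-0.0334, 0.039, 0.0034] spin -0.155
[-0.039, 0.0333, 0.0034] spin -0.155
[-0.0437, 0.0269, 0.0034] spin -0.155
[-0.0473, 0.0199, 0.0034] spin -0.155
-> [486.4 -72.  120.6] spin total 0.0
[-0.0, -0.0, 0.0433] spin 0.000
[-0.0, -0.0, 0.0433] spin 0.000
[-0.0, -0.0, 0.0433] spin 0.000
```

Emit:
arm_command(
  motion=[
    {"offset": [-0.02,0.047,0.002],"spin": -0.153},
    {"offset": [-0.027,0.0435,0.002],"spin": -0.153},
    {"offset": [-0.0335,0.039,0.002],"spin": -0.153},
    {"offset": [-0.039,0.0335,0.002],"spin": -0.153},
    {"offset": [-0.0435,0.027,0.002],"spin": -0.153},
  ],
)

```text
time_s: 20.38
ee_pos: [504.2, -25.3, 259.2]
ee_rot: [-179.9, 0.1, 44.2]
force: [0.6, -0.3, 0.7]
gripper_width: 35.8
gripper_force: 0.0
```

Emit:
arm_command(
  motion=[
    {"offset": [-0.0475,0.02,0.01],"spin": -0.153},
    {"offset": [0,0,0.04],"spin": 0},
    {"offset": [0,0,0.045],"spin": 0},
    {"offset": [0,0,0],"spin": 0},
    {"offset": [0,0,0],"spin": 0},
  ],
)

```text
time_s: 21.0
ee_pos: [486.0, -71.1, 166.6]
ee_rot: [180.0, -0.0, 52.7]
force: [-0.2, -0.5, 0.2]
gripper_width: 36.1
gripper_force: 0.0
```

```bash
python3 look.py 2>/dev/null;python3 c.py LR 47 0
```

```text
scene [570.81  70.49 119.58   2.34] res [[-1.3, -1.8, -0.0], [-0.8, 0.7, 0.1], [7.2, 7.6, 0.3], [0.5, -1.0, -0.4]] q UL,UR,LR,LL [1.69 0.8  0.86 0.82]
index -1 is out of bounds for axis 0 with size 0
rail 58 [[103.4, -51.5, 23.1], [109.8, 38.3, 28.3], [114.3, 53.6, 32.2]]
[486.6 -71.1 167.5] [-10.  14. 106.   0.  60.  28.]
-> [486.4 -72.  120.6] spin total -0.5
[-0.0009, 0.0002, 0.0469] spin -0.009
```

Emit:
arm_command(
  motion=[
    {"offset": [-0.001,0,0.025],"spin": 0},
    {"offset": [0,0,0.02],"spin": 0},
    {"offset": [0,0,0],"spin": 0},
  ],
)

```text
time_s: 21.48
ee_pos: [484.7, -71.7, 121.1]
ee_rot: [-180.0, 0.0, 52.7]
force: [-1.4, 0.1, 0.0]
gripper_width: 35.9
gripper_force: 0.0
```

Emit:
arm_command(
  motion=[
    {"offset": [0,0,0],"spin": 0},
    {"offset": [0,0,0],"spin": 0},
  ],
  jaw=0.005,
  newtons=10,
)

```text
time_s: 21.72
ee_pos: [485.4, -71.8, 122.1]
ee_rot: [179.9, -0.1, 52.7]
force: [-1.3, 1.9, 4.0]
gripper_width: 19.5
gripper_force: 10.1
```

Emit:
arm_command(
  motion=[
    {"offset": [0,0,0],"spin": 0.18},
    {"offset": [0,0,0],"spin": 0.18},
    {"offset": [0,0,0],"spin": 0.18},
    {"offset": [0,0,0],"spin": 0.18},
    {"offset": [0,0,0],"spin": 0.16},
  ],
)

```text
time_s: 22.35
ee_pos: [485.2, -71.6, 122.1]
ee_rot: [-180.0, -0.1, 2.0]
force: [-0.5, 2.2, 1.4]
gripper_width: 13.8
gripper_force: 10.2
```

Emit:
arm_command(
  motion=[
    {"offset": [0,0,0],"spin": 0.04},
    {"offset": [0,0,0],"spin": 0},
  ],
)

```text
time_s: 22.6
ee_pos: [485.1, -71.6, 122.1]
ee_rot: [-180.0, -0.1, 0.1]
force: [-1.6, 2.2, 6.8]
gripper_width: 14.6
gripper_force: 10.2
```

Emit:
arm_command(
  motion=[
    {"offset": [0,0,0],"spin": 0},
    {"offset": [0,0,-0.03],"spin": 0},
    {"offset": [0,0,-0.06],"spin": 0},
    {"offset": [0,0,-0.06],"spin": 0},
    {"offset": [0,0,0],"spin": 0},
  ],
  jaw=0.036,
)

```text
time_s: 23.22
ee_pos: [487.5, -72.6, 275.9]
ee_rot: [179.9, -0.6, -0.0]
force: [0.5, -0.7, -0.3]
gripper_width: 36.8
gripper_force: 0.0
```

```bash
python3 look.py 2>/dev/null;python3 c.py UR 47 70
```

```text
scene [570.34  69.87 119.42   2.41] res [[-0.7, -1.3, -0.2], [-0.9, 1.3, 0.1], [11.8, 0.5, 0.5], [0.2, -0.5, -0.4]] q UL,UR,LR,LL [ 1.7   0.79 -1.31  0.82]
index -1 is out of bounds for axis 0 with size 0
rail 58 [[103.9, -51.5, 22.4], [109.5, 37.1, 28.5], [114.5, 53.5, 32.4]]
[484.7 -72.  270.9] [-10.   9.  96.  -0.  75.  80.]
-> [616.2 -67.1 265.6] spin total -53.3
[0.0219, -0.0008, 0.0009] spin -0.155
[0.0218, 0.0026, 0.0009] spin -0.155
[0.0211, 0.0059, 0.0009] spin -0.155
[0.02, 0.0091, 0.0009] spin -0.155
[0.0183, 0.0121, 0.0009] spin -0.155
[0.0162, 0.0147, 0.0009] spin -0.155
-> [616.2 -67.1 195.6] spin total 0.0
[-0.0, -0.0, 0.035] spin 0.000
[-0.0, -0.0, 0.035] spin 0.000
```

Emit:
arm_command(
  motion=[
    {"offset": [0.022,-0.001,0.0],"spin": -0.153},
    {"offset": [0.022,0.0025,0],"spin": -0.153},
    {"offset": [0.021,0.006,0],"spin": -0.153},
    {"offset": [0.02,0.009,0],"spin": -0.153},
    {"offset": [0.018,0.012,0],"spin": -0.153},
  ],
)

```text
time_s: 23.95
ee_pos: [594.0, -68.0, 268.1]
ee_rot: [-179.8, 0.2, 44.1]
force: [1.2, 0.4, 0.4]
gripper_width: 36.0
gripper_force: 0.0
```

Emit:
arm_command(
  motion=[
    {"offset": [0.0145,0.013,0.01],"spin": -0.153},
    {"offset": [0,0,0.035],"spin": 0},
    {"offset": [0,0,0],"spin": 0},
    {"offset": [0,0,0],"spin": 0},
  ],
)

```text
time_s: 24.45
ee_pos: [613.6, -67.5, 225.8]
ee_rot: [-180.0, 0.0, 52.6]
force: [-0.3, 0.2, 0.7]
gripper_width: 36.5
gripper_force: 0.0
```

```bash
python3 look.py 2>/dev/null; python3 c.py UR 47 0
```

```text
scene [569.61  70.1  119.15   2.16] res [[-1.1, -1.5, 0.3], [8.4, 7.8, -0.5], [-23.2, 0.7, 0.4], [1.1, -1.0, -0.2]] q UL,UR,LR,LL [1.69 0.68 1.68 0.83]
index -1 is out of bounds for axis 0 with size 0
rail 58 [[103.7, -51.4, 23.4], [109.7, 38.3, 28.7], [114.4, 53.6, 31.5]]
[614.2 -67.6 227.1] [-7. 22. 84.  0. 74. 30.]
-> [616.2 -67.1 195.6] spin total -0.7
[0.0016, 0.0013, 0.0315] spin -0.012
```

Emit:
arm_command(
  motion=[
    {"offset": [0.0005,0,0.015],"spin": 0},
    {"offset": [0,0,0.014],"spin": 0},
    {"offset": [0,0,0],"spin": 0},
  ],
)

```text
time_s: 24.92
ee_pos: [612.9, -66.9, 195.0]
ee_rot: [-179.8, 0.1, 52.6]
force: [0.8, -0.1, -0.1]
gripper_width: 35.8
gripper_force: 0.0
```

Emit:
arm_command(
  motion=[
    {"offset": [0,0,0],"spin": 0},
    {"offset": [0,0,0],"spin": 0},
  ],
  jaw=0.005,
  newtons=10,
)

```text
time_s: 25.18
ee_pos: [614.5, -67.1, 197.4]
ee_rot: [179.9, -0.0, 52.6]
force: [0.8, -0.7, -2.4]
gripper_width: 19.2
gripper_force: 9.8
```

Emit:
arm_command(
  motion=[
    {"offset": [0,0,0],"spin": 0.18},
    {"offset": [0,0,0],"spin": 0.18},
    {"offset": [0,0,0],"spin": 0.18},
    {"offset": [0,0,0],"spin": 0.18},
    {"offset": [0,0,0],"spin": 0.16},
  ],
)

```text
time_s: 25.8
ee_pos: [613.7, -66.6, 198.0]
ee_rot: [-180.0, -0.0, 1.9]
force: [-1.6, 1.1, 1.4]
gripper_width: 14.3
gripper_force: 10.2
```

Emit:
arm_command(
  motion=[
    {"offset": [0,0,0],"spin": 0.04},
    {"offset": [0,0,0],"spin": 0},
  ],
)

```text
time_s: 26.05
ee_pos: [613.9, -66.5, 197.9]
ee_rot: [-180.0, -0.0, -0.0]
force: [-1.8, 2.0, 3.7]
gripper_width: 14.4
gripper_force: 10.2
```

Emit:
arm_command(
  motion=[
    {"offset": [0,0,0],"spin": 0},
    {"offset": [0,0,-0.03],"spin": 0},
    {"offset": [0,0,-0.04],"spin": 0},
    {"offset": [0,0,0],"spin": 0},
    {"offset": [0,0,0],"spin": 0},
  ],
  jaw=0.036,
)

```text
time_s: 26.68
ee_pos: [613.7, -67.2, 266.1]
ee_rot: [180.0, 0.1, -0.1]
force: [-0.7, 0.0, -1.4]
gripper_width: 35.8
gripper_force: 0.0
```

```bash
python3 c.py LL 47 140
```

```text
[613.7 -67.2 266.1] [-7. 21. 80. -0. 79. 83.]
-> [475.8 207.8 260.6] spin total -53.4
[-0.0231, -0.0458, 0.0009] spin -0.155
[-0.0157, -0.0488, 0.0009] spin -0.155
[-0.008, -0.0506, 0.0009] spin -0.155
[-0.0001, -0.0513, 0.0009] spin -0.155
[0.0079, -0.0507, 0.0009] spin -0.155
[0.0156, -0.0488, 0.0009] spin -0.155
-> [475.8 207.8 120.6] spin total -0.0
[0.0, 0.0, 0.0467] spin -0.000
[0.0, 0.0, 0.0467] spin -0.000
[0.0, 0.0, 0.0467] spin -0.000
```

Emit:
arm_command(
  motion=[
    {"offset": [-0.023,-0.046,0],"spin": -0.153},
    {"offset": [-0.0155,-0.049,0],"spin": -0.153},
    {"offset": [-0.008,-0.0505,0],"spin": -0.153},
    {"offset": [0,-0.051,0],"spin": -0.153},
    {"offset": [0.008,-0.0505,0],"spin": -0.153},
  ],
)

```text
time_s: 27.3
ee_pos: [499.3, 163.7, 265.2]
ee_rot: [-179.9, 0.1, 44.0]
force: [1.3, 0.7, -0.5]
gripper_width: 35.9
gripper_force: 0.0
```

Emit:
arm_command(
  motion=[
    {"offset": [0.0155,-0.049,0.01],"spin": -0.153},
    {"offset": [0,0,0.04],"spin": 0},
    {"offset": [0,0,0.05],"spin": 0},
    {"offset": [0,0,0],"spin": 0},
    {"offset": [0,0,0],"spin": 0},
  ],
)

```text
time_s: 27.92
ee_pos: [479.0, 209.0, 167.8]
ee_rot: [180.0, -0.1, 52.5]
force: [-0.1, -0.7, 0.4]
gripper_width: 36.1
gripper_force: 0.0
```

```bash
python3 look.py 2>/dev/null; python3 c.py LL 47 0
```

```text
scene [569.57  70.73 118.96   1.83] res [[-1.1, -1.8, 1.0], [0.1, 0.5, -0.6], [-0.4, -0.7, -0.5], [10.0, 7.0, 0.3]] q UL,UR,LR,LL [ 1.69 -1.43 -1.41  0.77]
index -1 is out of bounds for axis 0 with size 0
rail 58 [[103.7, -51.5, 22.3], [109.2, 38.3, 28.6], [114.2, 53.7, 32.6]]
[479.6 209.1 168.8] [ 22.  16. 102.   0.  62.  60.]
-> [475.8 207.8 120.6] spin total -0.8
[-0.0036, -0.0023, 0.0482] spin -0.014
```

Emit:
arm_command(
  motion=[
    {"offset": [-0.0045,-0.0025,0.025],"spin": 0},
    {"offset": [0,0,0.021],"spin": 0},
    {"offset": [0,0,0],"spin": 0},
  ],
)

```text
time_s: 28.4
ee_pos: [473.5, 206.6, 121.2]
ee_rot: [-180.0, 0.0, 52.4]
force: [0.5, 0.2, 0.5]
gripper_width: 35.4
gripper_force: 0.0
```

Emit:
arm_command(
  motion=[
    {"offset": [0,0,0],"spin": 0},
    {"offset": [0,0,0],"spin": 0},
  ],
  jaw=0.005,
  newtons=10,
)

```text
time_s: 28.65
ee_pos: [474.0, 207.4, 122.3]
ee_rot: [180.0, -0.1, 52.4]
force: [-2.9, 3.8, 3.1]
gripper_width: 19.4
gripper_force: 10.1
```

Emit:
arm_command(
  motion=[
    {"offset": [0,0,0],"spin": 0.18},
    {"offset": [0,0,0],"spin": 0.18},
    {"offset": [0,0,0],"spin": 0.18},
    {"offset": [0,0,0],"spin": 0.18},
    {"offset": [0,0,0],"spin": 0.16},
  ],
)

```text
time_s: 29.28
ee_pos: [473.7, 208.1, 122.5]
ee_rot: [-179.8, -0.1, 1.7]
force: [-2.1, 3.8, 3.9]
gripper_width: 14.0
gripper_force: 10.1
```

Emit:
arm_command(
  motion=[
    {"offset": [0,0,0],"spin": 0.04},
    {"offset": [0,0,0],"spin": 0},
  ],
)

```text
time_s: 29.52
ee_pos: [473.8, 208.1, 122.4]
ee_rot: [-179.8, -0.1, -0.2]
force: [-3.6, 4.0, 5.3]
gripper_width: 15.0
gripper_force: 10.3
```

Emit:
arm_command(
  motion=[
    {"offset": [0,0,0],"spin": 0},
    {"offset": [0,0,-0.03],"spin": 0},
    {"offset": [0,0,-0.06],"spin": 0},
    {"offset": [0,0,-0.06],"spin": 0},
    {"offset": [0,0,0],"spin": 0},
  ],
  jaw=0.036,
)

```text
time_s: 30.15
ee_pos: [476.2, 207.3, 276.3]
ee_rot: [-179.8, -0.6, -0.2]
force: [-0.4, 0.6, -1.0]
gripper_width: 35.8
gripper_force: 0.0
```

Emit:
arm_command(
  motion=[
    {"offset": [0,0.05,-0.02],"spin": 0},
    {"offset": [0,0.05,0],"spin": 0},
    {"offset": [0,0.05,0],"spin": 0},
    {"offset": [0,0.05,0],"spin": 0},
    {"offset": [0,0,0],"spin": 0},
  ],
)

```text
time_s: 30.78
ee_pos: [471.9, 3.8, 289.8]
ee_rot: [179.9, 0.1, -0.5]
force: [-0.4, 0.3, -0.1]
gripper_width: 35.7
gripper_force: 0.0
```

```bash
python3 look.py 3 2>/dev/null; python3 -c "
from plan import *
print(env.state()['ee_pos'])"
```

```text
scene [569.67  69.64 119.09   2.63] res [[0.3, -1.1, -0.4], [-0.5, 0.6, 0.1], [7.0, 1.1, 0.7], [-1.8, -0.6, -0.3]] q UL,UR,LR,LL [ 1.69 -1.42 -1.31 -1.43]
index -1 is out of bounds for axis 0 with size 0
rail 56 [[103.4, -51.4, 23.5], [109.1, 37.3, 28.6], [114.4, 53.5, 31.8]]
[472.25527124   6.48807538 290.05177087]
```

View pics/scene3.png

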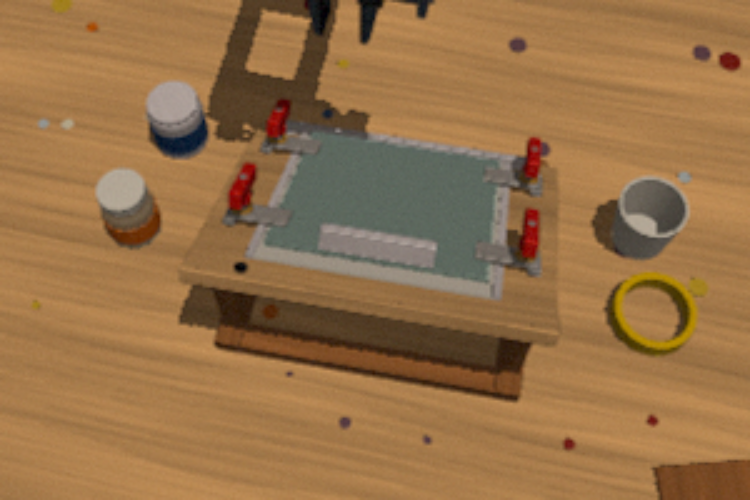

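All four handles (crop (278,120), (243,188), (533,160), (531,235)) point up the slope, and the glass rail (378,245) sits at its end stop. The jar, tub, tape and tin look unmoved, and the arm is clear.

```bash
python3 -c "
from workcell import env
print(env.job_done())"
```

```text
the job is handed in; nothing more can be done
None
```

I slid the glass home to its end stop, tightened all four clamps crosswise in two passes until their handles pointed straight up the slope, left the bystanders in place, and handed the job in at about 31 s; no verdict came back.

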